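# Put the bead jars back in their own seats

## Robot

A 6-joint arm with a two-finger parallel gripper is mounted at the origin on a cart in front of the work surface, level with it; the furniture and walls round the work are solid. World frame = base frame: x ahead of the robot, y to its left, z up, the work surface at z = 0. Lengths are in m, angles in rad, forces in N, time in s.
With the tool pointing down it reaches from about 0.35 to 0.85 m from the base axis. Payload 8.1 kg.
Tool frame: the origin (TCP) lies at the very end of the fingers, on their centre line; the grasp point (between the pads) lies 19 mm behind it; z points along the fingers, y is the line along which they close (so a half turn about z gives the same grasp; the last joint's range is limited). The gripper opens to 93 mm and grips with 3 to 60 N. Pads are 15 mm wide; open, the fingers measure 128 mm over their backs; the gripper's body (75 mm by 188 mm) begins 65 mm behind the grasp point.
Start: joints at [-1.291, 0.13, 1.488, -0, 1.523, -0.085], TCP at [0.214, -0.561, 0.219] pointing down, gripper open.
Joint ranges: [-2.96, 2.96], [-0.89, 2.26], [0.02, 2.5], [-1.34, 4.48], [0, 2.73], [-2.66, 2.66]. Speed limits (rad/s): [2.39, 2.39, 2.79, 3.14, 3.14, 3.14].

## Interface

Orientations are given as a rotation vector (axis times angle).
In Python, from plant import robot gives the robot as it stands.
- The arm moves only by the tool play_rows, never from a script. Its argument "deltas" is one flat list of numbers, 5 for each row, row after row: the shift along the tool's x, y, z in mm, then the turn about the tool's z in degrees, then the finger opening in mm, from 0 to 93. A call has 1 to 10 rows; each row shifts and turns the commanded pose from where the row before left it, along the tool's axes as they then stand; what a row does not reach is not made up. A row lasts 1/12 s, in which the tool goes at most 41.7 mm and 7.16 degrees, less where a joint would pass 70% of its speed; a pose out of reach is approached as far as the arm can. A call with a gripper value outside its range is refused whole. The fingers move at their own pace and stop on an object; "newtons" is the grip in N (left out, the last holds). Time passes only in rows, so rows that do not move let the fingers close. It gives the time, the measured TCP pose, the force, the opening and the grip force at its end, in the units of the state.
- robot.read_state(): the state, without advancing time (a new reading comes with each control period).
- robot.read_camera(name): name is "side" or "top"; returns a dict with "pixels" (400x640x3 uint8, blue, green, red), "mtx" (3x3 intrinsics, pixels), "eye" and "rotation" of the camera in the world. Camera axes: x right, y up, looking along -z (the intrinsics and any distortion apply to the point x, -y, -z); pixel columns grow to the right and rows downward; lengths in m; the calibration is good to about 2 mm. A picture is of the moment at which its call begins. There is no depth.
- robot.close_job(): hands the job in; it is judged then, once.
The state is a dict: "t": time; "q": joint angles; "dq": joint speeds; "joint_torque": joint torques, N m; "tool_pos": TCP position; "orientation": TCP orientation; "force": force on the tool from outside, world axes, zero at the start; "wrist_torque": the same for the moment, N m; "opening": finger opening in m; "gripper_force": force on a finger pad.
Only numpy, scipy, OpenCV 4.12 (cv2) and the standard library are available. Lean on these libraries where they do the work, as an engineer would, in place of code of your own. Each camera call takes 0.05 s, during which the arm holds its last target. There are 200 camera calls.

## Task

The three bead jars in the wooden bead box have got mixed up. Lift the clear flap wide open, change the jars round so that each one stands upright in the seat of its own colour (red jar in the red seat, teal in teal, gold in gold; the grey seat is spare), never tipping a jar over, and then close the flap fully.

Things in the scene. Friction and masses are not known exactly. Their poses are not given: they have to be found in the camera images.
- bead_box: plywood box, 120 mm deep (x) by 390 wide (y), fixed. Origin: centre of its underside on the table; x points away from the robot to the hinge, y along the row of seats. Walls 6 mm thick: ends and back 62 mm high, front 26 mm. Strips 15 mm high and 4 mm thick stand midway between the seats, which lie at x = 0, y = -129, -43, 43, 129 mm.
- flap (a joint): angle of the clear 3 mm flap over the box: 0 = shut, grows as its front edge is lifted, stop at 1.85 rad (past upright). Friction hinges hold it at any angle; 2 to 4 N at the bar moves it. Hinge axis along the box's y at x = +58, z = 63.5 mm in the box's frame; the flap reaches 116 mm from it. At the start 0 to 0.12 rad.
- flap_bar (a point): middle of the flap's handle, a round steel bar of 8 mm diameter along the box's y, 82 mm free between its posts; 104 mm from the hinge axis along the flap and 31.5 mm above it (95 mm above the table when shut). Pinched across from above, it turns between the fingers as the flap swings. When the flap stands up the bar is on its far side.
- seat_red: dark red plastic seat, a shallow round cup fixed in the bead box: 71 mm outside diameter, rim 10 mm high, inside diameter 59 mm at its floor, 63 mm at its mouth. One of four in a row across the box; which colour is where changes. Origin: centre of its underside, 5 mm above the table; z up. A jar standing in it has its origin 3 mm above this one. 
- seat_teal: teal (blue-green) plastic seat, a shallow round cup fixed in the bead box: 71 mm outside diameter, rim 10 mm high, inside diameter 59 mm at its floor, 63 mm at its mouth. One of four in a row across the box; which colour is where changes. Origin: centre of its underside, 5 mm above the table; z up. A jar standing in it has its origin 3 mm above this one. 
- seat_gold: golden yellow plastic seat, a shallow round cup fixed in the bead box: 71 mm outside diameter, rim 10 mm high, inside diameter 59 mm at its floor, 63 mm at its mouth. One of four in a row across the box; which colour is where changes. Origin: centre of its underside, 5 mm above the table; z up. A jar standing in it has its origin 3 mm above this one. 
- seat_grey: grey plastic seat, a shallow round cup fixed in the bead box: 71 mm outside diameter, rim 10 mm high, inside diameter 59 mm at its floor, 63 mm at its mouth. One of four in a row across the box; which colour is where changes. Origin: centre of its underside, 5 mm above the table; z up. A jar standing in it has its origin 3 mm above this one. Spare, empty at the start.
- jar_red: clear screw jar of red beads with white cap and a red paper dot on the cap; 44 mm diameter, 48 mm high, about 0.06 kg. Firm only up to 43 mm above its underside: grip the straight wall below that. Origin: centre of its underside; z up.
- jar_teal: clear screw jar of teal beads with black cap and a teal paper dot on the cap; 44 mm diameter, 48 mm high, about 0.06 kg. Firm only up to 43 mm above its underside: grip the straight wall below that. Origin: centre of its underside; z up.
- jar_gold: clear screw jar of gilt rings with white cap and a golden yellow paper dot on the cap; 40 mm diameter, 40 mm high, about 0.06 kg. Firm only up to 36 mm above its underside: grip the straight wall below that. Origin: centre of its underside; z up.

How it is judged:
On the way, in this order (a step that is already met when the one before it is completed fails the run):
1. the flap is lifted wide open (past 1.2 rad) (value of joint flap above 1.2 rad), for 0.2 s.
2. each jar stands in the seat of its own colour (horizontal distance between jar_red and seat_red below 0.012 m and z of jar_red in the frame of seat_red between -0.001 and 0.007 m and angle between each of jar_red, jar_teal, jar_gold's own z axis and vertical below 0.1 rad and horizontal distance between jar_teal and seat_teal below 0.012 m and z of jar_teal in the frame of seat_teal between -0.001 and 0.007 m and horizontal distance between jar_gold and seat_gold below 0.012 m and z of jar_gold in the frame of seat_gold between -0.001 and 0.007 m), for 0.2 s.
At the end, for the whole second after the job is handed in: Each jar stands upright (within 0.1 rad) and at rest on the floor of the seat of its own colour, its centre within 12 mm of the seat's, and the flap is shut (under 0.05 rad) and still (all of step 2 and value of joint flap below 0.05 rad and velocity of joint flap below 0.05 rad/s and linear speed of each of jar_red, jar_teal, jar_gold below 0.02 m/s); the robot touches nothing.
It fails at once if a jar is tipped over (leans more than 0.7 rad) (angle between any of jar_red, jar_teal, jar_gold's own z axis and vertical above 0.7 rad).
It also fails if it takes over 109 s, if anything falls off the work surface, if the arm or the gripper's body presses on something with over 40 N, if the wrist force passes 120 N, or if a joint passes its speed limit or range.

## Working session

There is one attempt and no reset: what is moved stays moved. The work goes in short steps, Python scripts to look and compute and a tool call to move; the robot and the scene stay as the last step left them, time stands still between calls to the robot, and variables do not carry over. Pictures are saved under pics/ and viewed, at most 14 in all, crops included, and the job is handed in when it is done.

Besides the shell and the picture viewer there is one more tool, called after ">>>" as name(argument=value, ...) on one line, values as JSON. play_rows: Moves the arm, as the interface text tells. Its arguments: {"type":"object","properties":{"deltas":{"type":"array"},"newtons":{"type":"number"}},"required":["deltas"]}

```bash
mkdir -p pics; ls
cat > h.py <<'E'
import numpy as np, cv2
from plant import robot
from scipy.spatial.transform import Rotation as R
def cam(n):
    c=robot.read_camera(n); return c
def ray(c,u,v):
    K=np.array(c["mtx"]);d=np.linalg.inv(K)@[u,v,1]; d=np.array([d[0],-d[1],-d[2]])
    M=np.array(c["rotation"]); 
    if M.shape!=(3,3): M=R.from_rotvec(M).as_matrix()
    return np.array(c["eye"]),M@d
def onz(c,u,v,z):
    e,d=ray(c,u,v); return e+d*(z-e[2])/d[2]
def proj(c,p):
    M=np.array(c["rotation"]);
    if M.shape!=(3,3): M=R.from_rotvec(M).as_matrix()
    q=M.T@(np.array(p)-np.array(c["eye"])); q=np.array(c["mtx"])@[q[0],-q[1],-q[2]]; return q[:2]/q[2]
E
python3 - <<'E'
from h import *
for n in("top","side"):
    c=cam(n);cv2.imwrite(f"pics/{n}0.png",c["pixels"]);print(n,c["mtx"],c["eye"],c["rotation"],[k for k in c])
s=robot.read_state();print(s)
E
```

```text
pics
top [[381.20104639   0.         321.90666107]
 [  0.         381.20104639 197.31818913]
 [  0.           0.           1.        ]] [ 0.44091304 -0.02937272  0.94800425] [ 0.08052063 -0.05905069 -1.55502653] ['pixels', 'mtx', 'eye', 'rotation']
side [[494.34938389   0.         320.73333019]
 [  0.         494.34938389 205.37019979]
 [  0.           0.           1.        ]] [0.24933509 0.74022981 0.53004833] [ 0.25604407 -1.47917202 -2.42212891] ['pixels', 'mtx', 'eye', 'rotation']
{'t': 0.1, 'q': array([-1.29137161e+00,  1.31075182e-01,  1.48915865e+00,  1.82418817e-05,
        1.52296927e+00, -8.54024230e-02]), 'dq': array([-7.02761736e-05,  1.11119048e-04, -2.85212160e-03, -1.17550496e-03,
        1.41967386e-04, -5.64639757e-04]), 'joint_torque': array([ 2.49247634e-03, -5.61342537e+01, -4.93095410e+01,  7.71531556e-02,
        2.91801151e-02, -4.00116096e-05]), 'tool_pos': array([ 0.21396142, -0.56002308,  0.21770502]), 'orientation': array([-3.08789187e+00, -5.69603840e-01,  2.16425507e-04]), 'force': array([-0.66570381,  0.9341318 ,  0.22027008]), 'wrist_torque': array([ 0.00615036,  0.00215127, -0.01456356]), 'gripper_force': 0.0, 'opening': 0.09297622707343789}
```

View pics/top0.png

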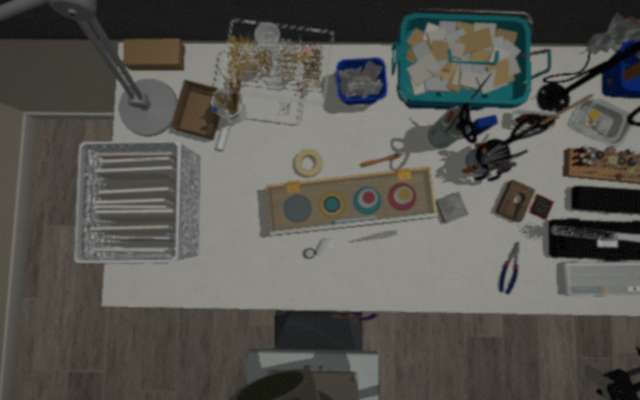

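View pics/side0.png

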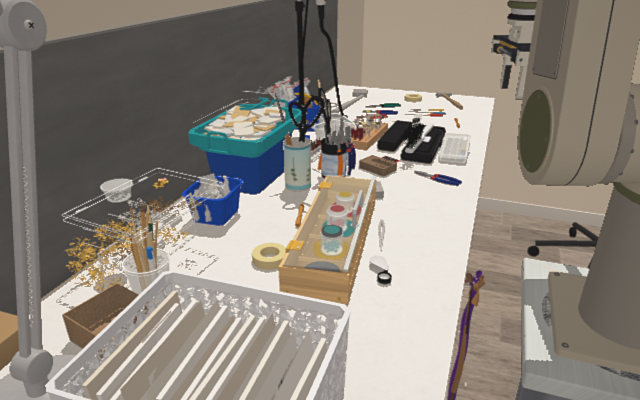

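The top view shows the box at px (265–437, 168–235), with seats from left to right: grey (297,208), gold (332,204), teal (367,200), red (402,196). Zooming in for the details.

Run:
```python
import cv2,numpy as np
t=cv2.imread("pics/top0.png")[155:245,255:445];s=cv2.imread("pics/side0.png")[165:310,265:400]
a=cv2.resize(t,None,fx=4,fy=4,interpolation=cv2.INTER_CUBIC);cv2.imwrite("pics/c1.png",cv2.convertScaleAbs(a,alpha=1.5))
b=cv2.resize(s,None,fx=4,fy=4,interpolation=cv2.INTER_CUBIC);cv2.imwrite("pics/c2.png",b)
```

```text
(no output)
```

View pics/c1.png

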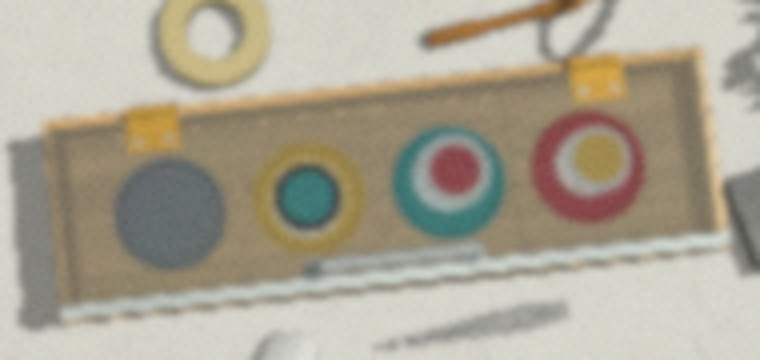

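View pics/c2.png

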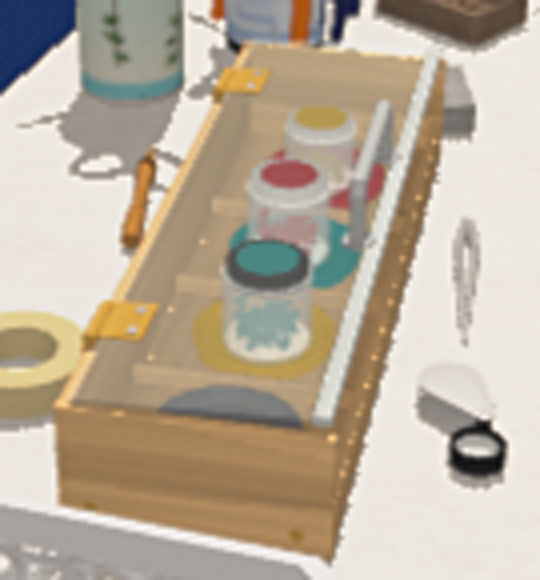

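The jars form a cycle: the teal jar is in the gold seat, the red jar in the teal seat and the gold jar in the red seat. The crop gives seat centres at (170,213), (308,197), (449,181), (588,166) and the bar at about (315,268)–(485,250).

```bash
cat >> h.py <<'E'
def crop(u,v): return (u+.5)/4-.5+255,(v+.5)/4-.5+155
E
python3 - <<'E'
from h import *
c=cam("top"); cs=cam("side")
S=[(170,213),(308,197),(449,181),(588,166)]
P=np.array([onz(c,*crop(*s),.015) for s in S])[:,:2]; print(P.round(4), np.linalg.norm(np.diff(P,axis=0),axis=1))
m=P.mean(0); yv=P[0]-P[3]; yaw=np.arctan2(-yv[0],yv[1]);print("box",m,"yaw",np.degrees(yaw))
Rm=np.array([[np.cos(yaw),-np.sin(yaw)],[np.sin(yaw),np.cos(yaw)]])
for i,y in enumerate((.129,.043,-.043,-.129)): print("seat",(m+Rm@[0,y]).round(4), "res",(P[i]-(m+Rm@[0,y])).round(4))
for n,d,z in(("teal",(307,197),.056),("red",(456,170),.056),("gold",(599,156),.048)):
    p=onz(c,*crop(*d),z)[:2];print(n,p.round(4),(Rm.T@(p-m)).round(4))
# bar by colour-free check: predicted bar pixels for angles
for a in(0,.06,.12):
    x=.058-.104*np.cos(a)-.0315*np.sin(a); z=.0635+.104*np.sin(a)+.0315*np.cos(a)
    o=[]
    for y in(.041,-.041):
        w=np.r_[m+Rm@[x,y],z]; o+=[proj(c,w),proj(cs,w)]
    print(a,(x,z),(m+Rm@[x,0]).round(4),[q.round(1) for q in o],[(4*(q-[255,155])).round() for q in o[::2]],[(4*(q-[265,165])).round() for q in o[1::2]])
E
```

```text
[[ 0.4973  0.0445]
 [ 0.5083 -0.04  ]
 [ 0.5194 -0.1263]
 [ 0.5298 -0.2113]] [0.08520831 0.08699098 0.08565009]
box [ 0.51368068 -0.08330725] yaw 7.249048835079215
seat [0.4974 0.0447] res [-0.0001 -0.0002]
seat [ 0.5083 -0.0407] res [0.     0.0006]
seat [ 0.5191 -0.126 ] res [ 0.0003 -0.0004]
seat [ 0.53   -0.2113] res [-0.0002 -0.0001]
teal [ 0.5053 -0.039 ] [-0.0027  0.045 ]
red [ 0.5225 -0.1261] [ 0.0033 -0.0436]
gold [ 0.5327 -0.2114] [ 0.0027 -0.1295]
0 (np.float64(-0.04599999999999999), np.float64(0.095)) [ 0.468  -0.0891] [array([335.6, 221.6]), array([354.9, 213.4]), array([372.1, 217.5]), array([361.2, 194.6])] [array([322., 267.]), array([468., 250.])] [array([360., 194.]), array([385., 119.])]
0.06 (np.float64(-0.04770172235736373), np.float64(0.10117957368182118)) [ 0.4664 -0.0893] [array([335.7, 222.3]), array([356. , 210.6]), array([372.5, 218.2]), array([362.2, 192. ])] [array([323., 269.]), array([470., 253.])] [array([364., 182.]), array([389., 108.])]
0.12 (np.float64(-0.049023032658403035), np.float64(0.1072235415874444)) [ 0.465  -0.0895] [array([335.9, 222.9]), array([356.8, 207.8]), array([372.9, 218.7]), array([363. , 189.3])] [array([323., 271.]), array([472., 255.])] [array([367., 171.]), array([392.,  97.])]
```

>>> play_rows(deltas=[0, 0, 0, -7, 40, 0, 0, 0, -7, 40, 0, 0, 0, -7, 40, 0, 0, 0, -7, 40, 0, 0, 0, -7, 40, 0, 0, 0, -7, 40, 0, 0, 0, -7, 40, 0, 0, 0, -7, 40, 0, 0, 0, -7, 40, 0, 0, 0, -7, 40], newtons=20)

```text
t: 1.03
tool_pos: [0.214, -0.5604, 0.2183]
orientation: [-2.197, -2.245, -0.0]
force: [-0.1, -0.8, 0.7]
opening: 0.0402
gripper_force: 0.0
```

```bash
cat >> h.py <<'E'
M0=np.array([0.51368,-0.08331]); YAW=np.radians(7.249)
RB=np.array([[np.cos(YAW),-np.sin(YAW)],[np.sin(YAW),np.cos(YAW)]])
def st(target=None):
    "print TCP in box frame (mm), tool-y yaw in box frame; optionally deltas to a box-frame target (mm)"
    s=robot.read_state(); p=s["tool_pos"]; b=np.r_[RB.T@(p[:2]-M0),p[2]]*1e3
    T=R.from_rotvec(s["orientation"]).as_matrix(); B=np.eye(3);B[:2,:2]=RB
    y=np.degrees(np.arctan2(*(B.T@T[:,1])[[1,0]]))
    print("t%.2f"%s["t"],"box",b.round(1),"yaw_y",round(y,2),"tilt",T[:,2].round(3),"F",s["force"].round(1),"open",round(s["opening"]*1e3,1),"grip",round(s["gripper_force"],1))
    if target is not None: print("delta tool",(T.T@B@(np.array(target)-b)).round(1))
def bar(a):
    return (58-104*np.cos(a)+31.5*np.sin(a), 63.5+104*np.sin(a)+31.5*np.cos(a))
E
python3 - <<'E'
from h import *
st([-44,0,170])
c=cam("side")
for a in(0,.03,.06,.09,.12):
    x,z=bar(a); print(a,x,z,[(4*(proj(c,np.r_[M0+RB@[x/1e3,y],z/1e3])-[265,165])).round() for y in(.041,-.041)])
E
```

```text
t1.03 box [-357.4 -435.4  218.3] yaw_y -6.0 tilt [-0.  0. -1.] F [-0.1 -0.8  0.7] open 40.2 grip 0.0
delta tool [465.8 266.2  48.5]
0 -46.0 95.0 [array([360., 194.]), array([385., 119.])]
0.03 -45.00834525351609 98.10535808415267 [array([358., 188.]), array([383., 113.])]
0.06 -43.92398994915873 101.17957368182118 [array([356., 181.]), array([381., 107.])]
0.09 -42.74790993351005 104.21988020647096 [array([353., 175.]), array([379., 101.])]
0.12 -41.48116359920113 107.2235415874444 [array([351., 169.]), array([377.,  96.])]
```

>>> play_rows(deltas=[0, 0, 0, -6, 40, 34, 23, 3, 0, 40, 34, 23, 3, 0, 40, 34, 23, 3, 0, 40, 34, 23, 3, 0, 40, 34, 23, 3, 0, 40, 34, 23, 3, 0, 40, 34, 23, 3, 0, 40, 34, 23, 3, 0, 40, 0, 0, 0, 0, 40])

```text
t: 1.92
tool_pos: [0.3665, -0.2624, 0.194]
orientation: [-2.08, -2.353, -0.004]
force: [0.1, -1.0, -0.1]
opening: 0.0402
gripper_force: 0.0
```

```bash
python3 -c "
from h import *
st([-44,0,130])"
```

```text
t1.92 box [-168.6 -159.1  194. ] yaw_y -0.2 tilt [ 0.001  0.003 -1.   ] F [ 0.1 -1.  -0.1] open 40.2 grip 0.0
delta tool [159.4 124.   64.6]
```

>>> play_rows(deltas=[29, 22, 7, 0, 40, 29, 22, 7, 0, 40, 29, 22, 7, 0, 40, 29, 22, 7, 0, 40, 29, 22, 7, 0, 40, 14, 14, 9, 0, 40, 0, 0, 0, 0, 40, 0, 0, 0, 0, 40])

```text
t: 2.58
tool_pos: [0.4678, -0.095, 0.1499]
orientation: [-2.082, -2.35, 0.002]
force: [-0.1, -0.2, 0.2]
opening: 0.0399
gripper_force: 0.0
```

```bash
python3 -c "
from h import *
st([-44,0,84])
c=cam('side');s=c['pixels'][125:270,285:430];cv2.imwrite('pics/s1.png',cv2.resize(s,None,fx=4,fy=4,interpolation=cv2.INTER_CUBIC))"
```

```text
t2.58 box [-47.   -5.8 149.9] yaw_y -0.33 tilt [-0.002  0.    -1.   ] F [-0.1 -0.2  0.2] open 39.9 grip 0.0
delta tool [ 5.8  3.1 65.9]
```

View pics/s1.png

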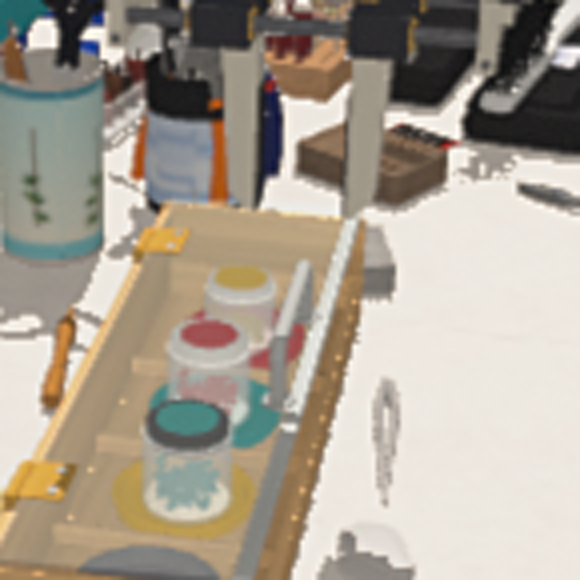

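The fingers straddle the bar line, with the bar ends at about (304,262) and (280,335). That puts the flap at about 0.07 rad and the bar at z ≈ 102 mm. Descending to pinch it.

>>> play_rows(deltas=[3, 2, 16, 0, 40, 3, 1, 16, 0, 40, 0, 0, 16, 0, 40, 0, 0, 16, 0, 40, 0, 0, 0, 0, 40, 0, 0, 0, 0, 0, 0, 0, 0, 0, 0, 0, 0, 0, 0, 0, 0, 0, 0, 0, 0, 0, 0, 0, 0, 0], newtons=15)

```text
t: 3.47
tool_pos: [0.471, -0.0896, 0.0876]
orientation: [2.083, 2.35, 0.001]
force: [-0.1, 0.5, 0.9]
opening: 0.011
gripper_force: 0.0
```

```bash
python3 -c "
from h import *
st([-44,0,84])
x0,z0=bar(.07)
for a in np.arange(.07,1.56,.12):
    x,z=bar(a);print(round(a,2),round(x-x0,1),round(z-z0,1))
a=np.arange(.07,1.6,.0775);P=np.array([bar(t) for t in a]);print(np.diff(P,axis=0).round(1).tolist())"
```

```text
t3.47 box [-43.2  -0.9  87.6] yaw_y -0.36 tilt [ 0.002 -0.    -1.   ] F [-0.1  0.5  0.9] open 11.0 grip 0.0
delta tool [ 0.9 -0.8  3.6]
0.07 0.0 0.0
0.19 5.4 11.9
0.31 12.1 23.0
0.43 20.1 33.3
0.55 29.3 42.5
0.67 39.6 50.6
0.79 50.7 57.4
0.91 62.6 62.7
1.03 75.0 66.7
1.15 87.8 69.1
1.27 100.8 70.0
1.39 113.8 69.3
1.51 126.7 67.0
[[3.3, 7.7], [3.9, 7.5], [4.5, 7.1], [5.0, 6.8], [5.5, 6.4], [6.0, 5.9], [6.4, 5.4], [6.8, 4.9], [7.2, 4.4], [7.5, 3.8], [7.8, 3.2], [8.0, 2.6], [8.2, 2.0], [8.3, 1.3], [8.4, 0.7], [8.4, 0.0], [8.4, -0.6], [8.3, -1.3], [8.2, -1.9]]
```

>>> play_rows(deltas=[0, 0, 2, 0, 0, 0, 0, 0, 0, 0, 0, 0, 0, 0, 0, 0, 0, 0, 0, 0])

```text
t: 3.8
tool_pos: [0.4686, -0.0898, 0.0843]
orientation: [-2.082, -2.35, 0.005]
force: [-8.0, -3.6, 2.7]
opening: 0.0073
gripper_force: 15.0
```

>>> play_rows(deltas=[0, 3, -8, 0, 0, 0, 4, -8, 0, 0, 0, 4, -7, 0, 0, 0, 5, -7, 0, 0, 0, 6, -6, 0, 0, 0, 6, -6, 0, 0, 0, 6, -5, 0, 0, 0, 7, -5, 0, 0, 0, 7, -4, 0, 0, 0, 0, 0, 0, 0])

```text
t: 4.63
tool_pos: [0.5186, -0.0842, 0.144]
orientation: [2.083, 2.35, -0.001]
force: [-11.6, -0.8, 21.9]
opening: 0.0069
gripper_force: 15.0
```

```bash
cat >> h.py <<'E'
def ang(zoff=17):
    s=robot.read_state();p=s["tool_pos"];b=(RB.T@(p[:2]-M0))*1e3
    v=np.array([b[0]-58,p[2]*1e3+zoff-63.5]);print("flap ang",np.arctan2(v[1],-v[0])-np.arctan2(31.5,104),"r",np.hypot(*v),"(108.7)")
E
python3 -c "
from h import *
st();ang()"
```

```text
t4.63 box [  4.8  -1.5 144. ] yaw_y -0.35 tilt [ 0.001 -0.002 -1.   ] F [-11.6  -0.8  21.9] open 6.9 grip 15.0
flap ang 0.7769595122030524 r 111.07473677983532 (108.7)
```

>>> play_rows(deltas=[0, 6, -6, 0, 0, 0, 7, -5, 0, 0, 0, 8, -3, 0, 0, 0, 8, -2, 0, 0, 0, 8, -1, 0, 0, 0, 8, -1, 0, 0, 0, 8, 0, 0, 0, 0, 8, 1, 0, 0, 0, 8, 1, 0, 0, 0, 0, 0, 0, 0])

```text
t: 5.47
tool_pos: [0.5889, -0.0751, 0.1574]
orientation: [2.082, 2.35, 0.003]
force: [2.7, -2.8, 5.3]
opening: 0.0071
gripper_force: 15.0
```

```bash
python3 -c "
from h import *
st();ang()"
```

```text
t5.47 box [ 75.6  -1.3 157.4] yaw_y -0.33 tilt [ 0.003 -0.    -1.   ] F [ 2.7 -2.8  5.3] open 7.1 grip 15.0
flap ang 1.4342211861275256 r 112.26153165899152 (108.7)
```

>>> play_rows(deltas=[0, 8, 1, 0, 0, 0, 7, 2, 0, 0, 0, 3, 1, 0, 0, 0, 0, 0, 0, 0, 0, 0, 0, 0, 22, 0, 0, 0, 0, 22, 0, 0, 0, 0, 22, 0, 0, 0, 0, 22])

```text
t: 6.13
tool_pos: [0.6037, -0.0727, 0.152]
orientation: [-2.083, -2.35, 0.001]
force: [-0.5, 0.9, -0.4]
opening: 0.0219
gripper_force: 0.0
```

```bash
python3 -c "
from h import *
st();ang()"
```

```text
t6.13 box [ 90.7  -0.8 152. ] yaw_y -0.34 tilt [-0.001  0.001 -1.   ] F [-0.5  0.9 -0.4] open 21.9 grip 0.0
flap ang 1.5771935691633776 r 110.43879467460141 (108.7)
```

>>> play_rows(deltas=[0, 0, -20, 0, 22, 0, 0, -30, 0, 22, 0, 0, -30, 0, 22, 0, -30, 0, 0, 60, 0, -32, 0, 0, 60, 0, -32, 0, 0, 60, 0, 0, 0, 7, 60, 0, 0, 0, 7, 60, 0, 0, 0, 7, 60, 0, 0, 0, 7, 60])

```text
t: 6.97
tool_pos: [0.5105, -0.0842, 0.2326]
orientation: [-2.596, -1.769, -0.0]
force: [-0.9, 0.3, -0.8]
opening: 0.059
gripper_force: 0.0
```

>>> play_rows(deltas=[0, 0, 0, 7, 60, 0, 0, 0, 7, 60, 0, 0, 0, 7, 60, 0, 0, 0, 7, 60, 0, 0, 0, 7, 60, 0, 0, 0, 7, 60, 0, 0, 0, 7, 60, 0, 0, 0, 7, 60, 0, 0, 0, 6, 60, 0, 0, 0, 0, 60])

```text
t: 7.8
tool_pos: [0.5107, -0.0842, 0.2324]
orientation: [-3.136, -0.181, 0.001]
force: [0.1, -0.8, 0.9]
opening: 0.0601
gripper_force: 0.0
```

Run:
```python
from h import *
st([-2,44,100])
c=cam("top");cv2.imwrite("pics/t2.png",cv2.resize(c["pixels"][130:250,250:450],None,fx=4,fy=4,interpolation=cv2.INTER_CUBIC))
```

```text
t7.80 box [ -3.   -0.5 232.4] yaw_y -90.63 tilt [-0.  0. -1.] F [ 0.1 -0.8  0.9] open 60.1 grip 0.0
delta tool [  0.6 -44.5 132.4]
```

View pics/t2.png

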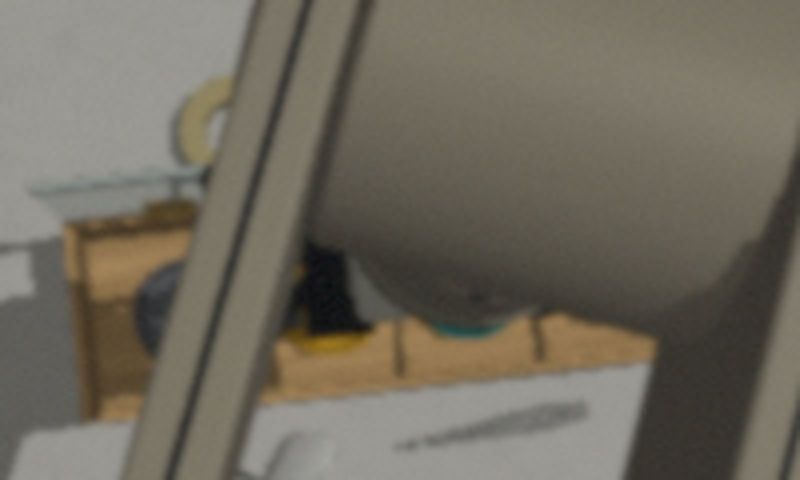

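The flap stands upright at the back (its edge is near (30,190)) and the gripper is over the box. Going for the teal jar.

>>> play_rows(deltas=[0, -22, 20, -0.6, 60, 0, -22, 20, 0, 60, 0, 0, 35, 0, 60, 0, 0, 25, 0, 60, 0, 0, 15, 0, 60, 0, 0, 0, 0, 60])

```text
t: 8.35
tool_pos: [0.5023, -0.0399, 0.1132]
orientation: [-3.132, -0.212, 0.011]
force: [-1.1, -0.6, -0.5]
opening: 0.0601
gripper_force: 0.0
```

Run:
```python
from h import *
st([-2,44.5,22])
c=cam("side");cv2.imwrite("pics/s3.png",cv2.resize(c["pixels"][125:315,250:420],None,fx=3,fy=3,interpolation=cv2.INTER_CUBIC))
```

```text
t8.35 box [ -5.8  44.5 113.2] yaw_y -89.5 tilt [-0.007  0.001 -1.   ] F [-1.1 -0.6 -0.5] open 60.1 grip 0.0
delta tool [ 4.4  0.3 91.2]
```

View pics/s3.png

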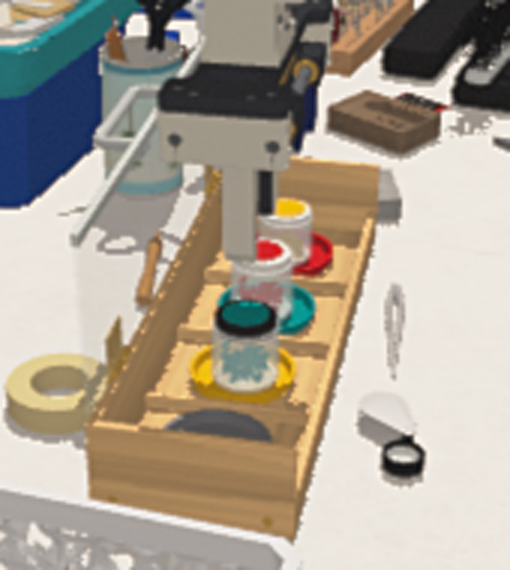

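>>> play_rows(deltas=[2, 0, 25, 0, 60, 2, 0, 25, 0, 60, 0, 0, 22, 0, 60, 0, 0, 18, 0, 60, 0, 0, 0, 0, 60, 0, 0, 0, 0, 60])

```text
t: 8.9
tool_pos: [0.5097, -0.0403, 0.0285]
orientation: [-3.135, -0.207, 0.0]
force: [0.6, 0.7, 0.5]
opening: 0.0602
gripper_force: 0.0
```

Run:
```python
from h import *
st([-2.5,44.5,22])
c=cam("side")
for y in(30,-30): print(proj(c,np.r_[M0+RB@[0,.045],.056]))
h=cv2.cvtColor(c["pixels"],cv2.COLOR_BGR2HSV);m=cv2.inRange(h,(80,80,60),(95,255,255))
n,l,s,ce=cv2.connectedComponentsWithStats(m)
print([(s[i,4],ce[i].round(1)) for i in range(1,n) if s[i,4]>20])
```

```text
t8.90 box [ 1.5 43.2 28.5] yaw_y -89.68 tilt [-0.  0. -1.] F [0.6 0.7 0.5] open 60.2 grip 0.0
delta tool [-4.  -1.4  6.5]
[330.1943427  229.90633519]
[330.1943427  229.90633519]
[(np.int32(198), array([257.2, 104. ])), (np.int32(2022), array([239.3, 138.1])), (np.int32(41), array([390.5, 104.9])), (np.int32(106), array([296.9, 114.3])), (np.int32(28), array([293.7, 148.1])), (np.int32(114), array([349.1, 228.3])), (np.int32(48), array([335. , 229.7]))]
```

>>> play_rows(deltas=[-4, -1, 6, 0, 60, 0, 0, 0, 0, 60, 0, 0, 0, 0, 38, 0, 0, 0, 0, 38, 0, 0, 0, 0, 38, 0, 0, 0, 0, 38, 0, 0, 0, 0, 38, 0, 0, 0, 0, 38], newtons=12)

```text
t: 9.62
tool_pos: [0.5058, -0.0398, 0.0222]
orientation: [3.135, 0.206, 0.001]
force: [-2.1, -0.5, 5.3]
opening: 0.0435
gripper_force: 12.0
```

```bash
python3 -c "
from h import *
st([0,129,88])"
```

```text
t9.62 box [-2.3 44.1 22.2] yaw_y -89.74 tilt [ 0.001 -0.    -1.   ] F [-2.1 -0.5  5.3] open 43.5 grip 12.0
delta tool [  2.8 -84.8 -65.8]
```

>>> play_rows(deltas=[0, 0, -10, 0, 38, 0, 0, -20, 0, 38, 0, 0, -10, 0, 38, 0, -20, 0, 0, 38, 1, -25, 0, 0, 38, 1, -25, 0, 0, 38, 1, -15, 0, 0, 38, 0, 0, 0, 0, 38, 0, 0, 0, 0, 38])

```text
t: 10.37
tool_pos: [0.4974, 0.0454, 0.062]
orientation: [3.134, 0.209, 0.001]
force: [-0.2, -0.5, -1.0]
opening: 0.0433
gripper_force: 12.0
```

```bash
python3 -c "
from h import *
st([0,129,23])"
```

```text
t10.37 box [1.000e-01 1.297e+02 6.200e+01] yaw_y -89.64 tilt [ 0.001 -0.    -1.   ] F [-0.2 -0.5 -1. ] open 43.3 grip 12.0
delta tool [-0.1  0.7 39. ]
```

>>> play_rows(deltas=[0, 1, 15, 0, 38, 0, 0, 15, 0, 38, 0, 0, 7, 0, 38, 0, 0, 2, 0, 38, 0, 0, 0, 0, 38, 0, 0, 0, 0, 56, 0, 0, 0, 0, 56, 0, 0, 0, 0, 56, 0, 0, 0, 0, 56])

```text
t: 11.12
tool_pos: [0.4977, 0.0438, 0.023]
orientation: [3.135, 0.205, 0.001]
force: [0.3, 1.1, -1.0]
opening: 0.0557
gripper_force: 0.0
```

>>> play_rows(deltas=[0, 0, -20, 0, 60, 0, 0, -35, 0, 60, 0, 0, -35, 0, 60, 0, 40, 0, 0, 60, 0, 40, 0, 0, 60, 0, 40, 0, 0, 60, 0, 40, 0, 0, 60, 0, 40, 0, 0, 60, 0, 40, 0, 0, 60, 0, 0, 0, 0, 60])

```text
t: 11.95
tool_pos: [0.529, -0.2008, 0.1132]
orientation: [3.132, 0.198, 0.002]
force: [1.6, -0.5, -0.4]
opening: 0.0603
gripper_force: 0.0
```

Run:
```python
from h import *
st([2.7,-129.5,18])
c=cam("side");cv2.imwrite("pics/s4.png",cv2.resize(c["pixels"][125:315,250:420],None,fx=3,fy=3,interpolation=cv2.INTER_CUBIC))
```

```text
t11.95 box [   0.4 -118.5  113.2] yaw_y -90.0 tilt [ 0.001 -0.003 -1.   ] F [ 1.6 -0.5 -0.4] open 60.3 grip 0.0
delta tool [ 2.2 10.7 95.3]
```

View pics/s4.png

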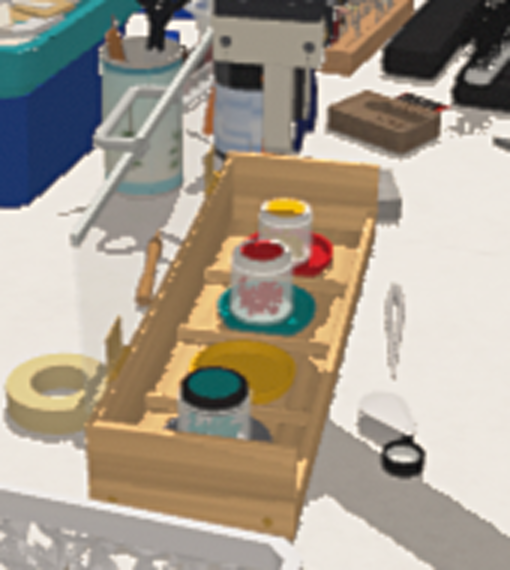

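The teal jar stands upright in the grey seat (cap at (215,385)) and the gold seat is empty. Next is the gold jar.

>>> play_rows(deltas=[2, 11, 0, 0, 58, 0, 0, 25, 0, 58, 0, 0, 25, 0, 58, 0, 0, 25, 0, 58, 0, 0, 20, 0, 58, 0, 0, 0, 0, 58, 0, 0, 0, 0, 58, 0, 0, 0, 0, 58])

```text
t: 12.67
tool_pos: [0.5323, -0.2037, 0.0177]
orientation: [-3.134, -0.208, 0.0]
force: [1.1, 0.0, -0.2]
opening: 0.058
gripper_force: 0.0
```

```bash
python3 -c "
from h import *
st([2.7,-129.5,18])"
```

```text
t12.67 box [   3.3 -121.8   17.7] yaw_y -89.66 tilt [-0.  0. -1.] F [ 1.1  0.  -0.2] open 58.0 grip 0.0
delta tool [-0.7  7.7 -0.3]
```

>>> play_rows(deltas=[0, 7.5, 0, 0, 58, 0, 0, 0, 0, 58, 0, 0, 0, 0, 34, 0, 0, 0, 0, 34, 0, 0, 0, 0, 34, 0, 0, 0, 0, 34, 0, 0, 0, 0, 34, 0, 0, 0, 0, 34])

```text
t: 13.33
tool_pos: [0.5331, -0.2121, 0.0177]
orientation: [3.135, 0.206, -0.0]
force: [0.0, 0.2, 0.6]
opening: 0.0399
gripper_force: 12.0
```

```bash
python3 -c "
from h import *
st([0.5,43,88])"
```

```text
t13.33 box [   3.  -130.2   17.7] yaw_y -89.75 tilt [-0. -0. -1.] F [0.  0.2 0.6] open 39.9 grip 12.0
delta tool [  -1.7 -173.2  -70.3]
```

>>> play_rows(deltas=[0, 0, -15, 0, 34, 0, 0, -25, 0, 34, 0, 0, -25, 0, 34, 0, 0, 0, 0, 34, 0, -25, 0, 0, 34, -1, -30, 0, 0, 34, -1, -30, 0, 0, 34, 0, -30, 0, 0, 34, 0, -30, 0, 0, 34, 0, -28, 0, 0, 34])

```text
t: 14.17
tool_pos: [0.5078, -0.0393, 0.0821]
orientation: [-3.135, -0.205, 0.001]
force: [0.8, -0.7, 0.6]
opening: 0.0394
gripper_force: 12.0
```

>>> play_rows(deltas=[0, 0, 0, 0, 34, 0, 0, 0, 0, 34, 0, 0, 0, 0, 34])

```text
t: 14.42
tool_pos: [0.5086, -0.0411, 0.0825]
orientation: [3.134, 0.207, -0.0]
force: [0.0, -0.7, -0.6]
opening: 0.0395
gripper_force: 12.0
```

```bash
python3 -c "
from h import *
st([0.3,43,18.5])"
```

```text
t14.42 box [ 0.3 42.5 82.5] yaw_y -89.71 tilt [ 0. -0. -1.] F [ 0.  -0.7 -0.6] open 39.5 grip 12.0
delta tool [ 0.  -0.5 64. ]
```

>>> play_rows(deltas=[0, 0, 25, 0, 34, 0, 0, 20, 0, 34, 0, 0, 12, 0, 34, 0, 0, 5, 0, 34, 0, 0, 2, 0, 34, 0, 0, 0, 0, 34, 0, 0, 0, 0, 56, 0, 0, 0, 0, 56, 0, 0, 0, 0, 56, 0, 0, 0, 0, 56])

```text
t: 15.25
tool_pos: [0.5092, -0.0409, 0.0194]
orientation: [3.135, 0.206, 0.002]
force: [-0.3, -0.5, 0.5]
opening: 0.0554
gripper_force: 0.0
```

>>> play_rows(deltas=[0, 0, -25, 0, 60, 0, 0, -35, 0, 60, 0, 0, -20, 0, 60, 1, 30, 0, 0, 60, 1, 30, 0, 0, 60, 1, 26, 0, 0, 60, 0, 0, 0, 0, 60, 0, 0, 0, 0, 60, 0, 0, 0, 0, 60])

```text
t: 16.0
tool_pos: [0.5226, -0.1254, 0.0986]
orientation: [-3.134, -0.205, 0.0]
force: [-0.1, -0.2, 0.0]
opening: 0.0601
gripper_force: 0.0
```

```bash
python3 -c "
from h import *
st([3.3,-43.6,22])"
```

```text
t16.00 box [  3.5 -42.8  98.6] yaw_y -89.78 tilt [-0.  0. -1.] F [-0.1 -0.2  0. ] open 60.1 grip 0.0
delta tool [-0.2  0.8 76.6]
```

>>> play_rows(deltas=[0, 1, 25, 0, 60, 0, 0, 25, 0, 60, 0, 0, 18, 0, 60, 0, 0, 8, 0, 60, 0, 0, 0, 0, 60, 0, 0, 0, 0, 60, 0, 0, 0, 0, 38, 0, 0, 0, 0, 38, 0, 0, 0, 0, 38, 0, 0, 0, 0, 38])

```text
t: 16.83
tool_pos: [0.5239, -0.127, 0.024]
orientation: [3.134, 0.205, 0.003]
force: [-0.2, -0.2, 4.7]
opening: 0.043
gripper_force: 12.0
```

>>> play_rows(deltas=[0, 0, 0, 0, 38, 0, 0, 0, 0, 38])

```text
t: 17.0
tool_pos: [0.5239, -0.127, 0.024]
orientation: [3.134, 0.205, 0.003]
force: [-0.4, 0.8, 6.7]
opening: 0.0433
gripper_force: 12.0
```

```bash
python3 -c "
from h import *
st([0.2,-129,62])"
```

```text
t17.00 box [  4.6 -44.7  24. ] yaw_y -89.76 tilt [ 0.002 -0.001 -1.   ] F [-0.4  0.8  6.7] open 43.3 grip 12.0
delta tool [ -4.7  84.3 -38. ]
```

>>> play_rows(deltas=[0, 0, -10, 0, 38, 0, 0, -20, 0, 38, 0, 0, -10, 0, 38, -1, 20, 0, 0, 38, -1, 25, 0, 0, 38, -1, 25, 0, 0, 38, 0, 14, 0, 0, 38, 0, 0, 0, 0, 38, 0, 0, 0, 0, 38, 0, 0, 0, 0, 38])

```text
t: 17.83
tool_pos: [0.5306, -0.2095, 0.0624]
orientation: [-3.134, -0.205, 0.001]
force: [-0.2, 0.1, -1.1]
opening: 0.0431
gripper_force: 12.0
```

```bash
python3 -c "
from h import *
st([0.8,-129,24])"
```

```text
t17.83 box [   0.9 -127.3   62.4] yaw_y -89.76 tilt [-0.001  0.001 -1.   ] F [-0.2  0.1 -1.1] open 43.1 grip 12.0
delta tool [-0.1  1.7 38.4]
```

Place red, then rise and travel to the teal jar (in grey, y ≈ 128).

>>> play_rows(deltas=[0, 1.5, 15, 0, 38, 0, 0, 15, 0, 38, 0, 0, 7, 0, 38, 0, 0, 2, 0, 38, 0, 0, 0, 0, 38, 0, 0, 0, 0, 38, 0, 0, 0, 0, 56, 0, 0, 0, 0, 56, 0, 0, 0, 0, 56, 0, 0, 0, 0, 56])

```text
t: 18.67
tool_pos: [0.5312, -0.2118, 0.0238]
orientation: [3.135, 0.206, 0.0]
force: [-0.6, 0.6, 0.5]
opening: 0.0559
gripper_force: 0.0
```

>>> play_rows(deltas=[0, 0, -25, 0, 58, 0, 0, -35, 0, 58, 0, 0, -20, 0, 58, 0, -36, 0, 0, 58, 0, -36, 0, 0, 58, 0, -36, 0, 0, 58, 0, -36, 0, 0, 58, 0, -36, 0, 0, 58, 0, -36, 0, 0, 58, 0, -36, 0, 0, 58])

```text
t: 19.5
tool_pos: [0.4977, 0.0395, 0.1039]
orientation: [3.135, 0.205, 0.001]
force: [0.6, 0.3, -0.2]
opening: 0.058
gripper_force: 0.0
```

>>> play_rows(deltas=[0, 0, 0, 0, 58, 0, 0, 0, 0, 58, 0, 0, 0, 0, 58])

```text
t: 19.75
tool_pos: [0.4983, 0.0378, 0.1038]
orientation: [3.134, 0.207, 0.001]
force: [0.2, -0.7, -0.5]
opening: 0.0578
gripper_force: 0.0
```

```bash
python3 -c "
from h import *
st([0,128.5,22])
c=cam('side');cv2.imwrite('pics/s5.png',cv2.resize(c['pixels'][125:315,250:420],None,fx=3,fy=3,interpolation=cv2.INTER_CUBIC))"
```

```text
t19.75 box [1.000e-01 1.221e+02 1.038e+02] yaw_y -89.69 tilt [ 0. -0. -1.] F [ 0.2 -0.7 -0.5] open 57.8 grip 0.0
delta tool [-0.  -6.5 81.8]
```

View pics/s5.png

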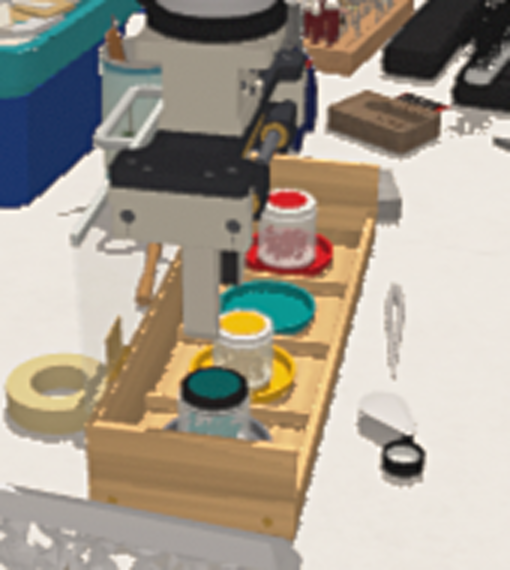

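Red stands in red and gold in gold, both upright; the teal seat is empty at (268,305). Last is the teal jar.

>>> play_rows(deltas=[0, -6.5, 15, 0, 58, 0, 0, 25, 0, 58, 0, 0, 22, 0, 58, 0, 0, 14, 0, 58, 0, 0, 5, 0, 58, 0, 0, 0, 0, 58, 0, 0, 0, 0, 38, 0, 0, 0, 0, 38, 0, 0, 0, 0, 38, 0, 0, 0, 0, 38])

```text
t: 20.63
tool_pos: [0.4986, 0.0441, 0.0241]
orientation: [3.134, 0.205, 0.004]
force: [-0.1, -2.3, 4.3]
opening: 0.0433
gripper_force: 12.0
```

>>> play_rows(deltas=[0, 0, 0, 0, 38, 0, 0, 0, 0, 38])

```text
t: 20.8
tool_pos: [0.4986, 0.0441, 0.0241]
orientation: [3.134, 0.206, 0.004]
force: [-0.4, -1.5, 7.5]
opening: 0.0436
gripper_force: 12.0
```

```bash
python3 -c "
from h import *
st([0,-43,88])"
```

```text
t20.80 box [  1.2 128.3  24.1] yaw_y -89.74 tilt [ 0.003 -0.001 -1.   ] F [-0.4 -1.5  7.5] open 43.6 grip 12.0
delta tool [ -1.8 171.4 -63.8]
```

>>> play_rows(deltas=[0, 0, -15, 0, 38, 0, 0, -25, 0, 38, 0, 0, -25, 0, 38, 0, 0, 0, 0, 38, 0, 25, 0, 0, 38, 0, 30, 0, 0, 38, 0, 30, 0, 0, 38, 0, 30, 0, 0, 38, 0, 30, 0, 0, 38, 0, 26, 0, 0, 38])

```text
t: 21.63
tool_pos: [0.5195, -0.1267, 0.0874]
orientation: [3.135, 0.205, 0.0]
force: [0.7, 0.3, -0.3]
opening: 0.0434
gripper_force: 12.0
```

>>> play_rows(deltas=[0, 0, 0, 0, 38, 0, 0, 0, 0, 38, 0, 0, 0, 0, 38])

```text
t: 21.88
tool_pos: [0.5193, -0.1245, 0.0872]
orientation: [-3.134, -0.205, 0.001]
force: [-0.1, -0.2, -0.6]
opening: 0.0435
gripper_force: 12.0
```

```bash
python3 -c "
from h import *
st([0.8,-43,24.5])"
```

```text
t21.88 box [  0.3 -41.6  87.2] yaw_y -89.77 tilt [-0.001  0.001 -1.   ] F [-0.1 -0.2 -0.6] open 43.5 grip 12.0
delta tool [ 0.5  1.4 62.7]
```

>>> play_rows(deltas=[0, 1.5, 25, 0, 38, 0, 0, 20, 0, 38, 0, 0, 11, 0, 38, 0, 0, 5, 0, 38, 0, 0, 2, 0, 38, 0, 0, 0, 0, 38, 0, 0, 0, 0, 56, 0, 0, 0, 0, 56, 0, 0, 0, 0, 56, 0, 0, 0, 0, 56])

```text
t: 22.72
tool_pos: [0.5204, -0.1268, 0.0253]
orientation: [3.134, 0.205, 0.002]
force: [0.1, -1.5, -0.6]
opening: 0.0557
gripper_force: 0.0
```

>>> play_rows(deltas=[0, 0, -25, 0, 58, 0, 0, -40, 0, 58, 0, 0, -40, 0, 58, 0, 0, -40, 0, 58, 0, 0, -40, 0, 40, 0, 0, -20, 0, 22, 0, 0, 0, 0, 22, 0, 0, 0, 0, 22])

```text
t: 23.38
tool_pos: [0.5209, -0.127, 0.2316]
orientation: [3.133, 0.205, 0.006]
force: [-0.6, -0.2, -0.3]
opening: 0.0362
gripper_force: 0.0
```

Run:
```python
from h import *
st([90.7,0,232])
c=cam('side');cv2.imwrite('pics/s6.png',cv2.resize(c['pixels'][115:315,245:420],None,fx=3,fy=3,interpolation=cv2.INTER_CUBIC))
h=cv2.cvtColor(c["pixels"],cv2.COLOR_BGR2HSV)
```

```text
t23.38 box [  1.6 -44.3 231.6] yaw_y -89.76 tilt [ 0.004 -0.001 -1.   ] F [-0.6 -0.2 -0.3] open 36.2 grip 0.0
delta tool [ 89.3 -43.9  -0.1]
```

View pics/s6.png

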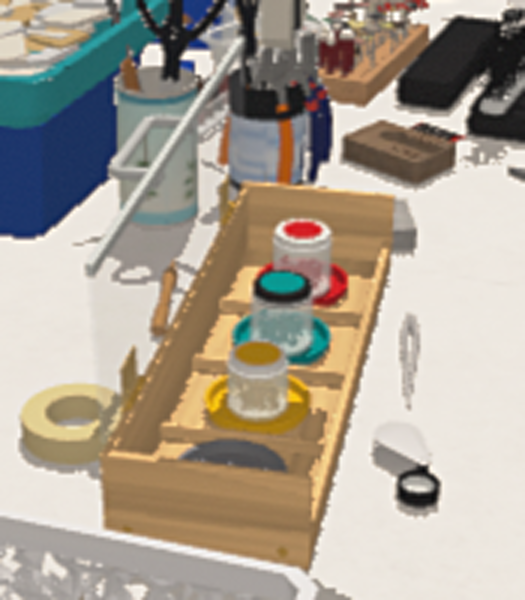

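All three jars stand upright in their own seats and the flap is still open. Turning back to pinch the bar.

>>> play_rows(deltas=[0, -11, 0, -7, 22, 0, -11, 0, -7, 22, 0, 0, 0, -7, 22, 0, 0, 0, -7, 22, 0, 0, 0, -7, 22, 0, 0, 0, -7, 22, 0, 0, 0, -7, 22, 0, 0, 0, -7, 22, 0, 0, 0, -7, 22, 0, 0, 0, -7, 22])

```text
t: 24.27
tool_pos: [0.5143, -0.1047, 0.2268]
orientation: [-2.441, -1.971, 0.004]
force: [0.3, -0.1, 0.2]
opening: 0.0222
gripper_force: 0.0
```

>>> play_rows(deltas=[0, 0, 0, -7, 22, 0, 0, 0, -7, 22, 0, 0, 0, -6, 22, 20, 30, 0, 0, 22, 0, 30, 0, 0, 22, 0, 25, 0, 0, 22, 0, 0, 0, 0, 22, 0, 0, 0, 0, 22])

```text
t: 24.93
tool_pos: [0.5964, -0.0736, 0.2261]
orientation: [-2.067, -2.359, 0.004]
force: [0.0, -0.4, -0.5]
opening: 0.0218
gripper_force: 0.0
```

Run:
```python
from h import *
st([90.7,0,152])
c=cam('top');
h=cv2.cvtColor(c["pixels"],cv2.COLOR_BGR2HSV)
cv2.imwrite('pics/t7.png',cv2.resize(c['pixels'][130:250,250:450],None,fx=4,fy=4,interpolation=cv2.INTER_CUBIC))
```

```text
t24.93 box [ 83.3  -0.8 226.1] yaw_y 0.3 tilt [-0.006  0.001 -1.   ] F [ 0.  -0.4 -0.5] open 21.8 grip 0.0
delta tool [ 0.6  7.8 74. ]
```

View pics/t7.png

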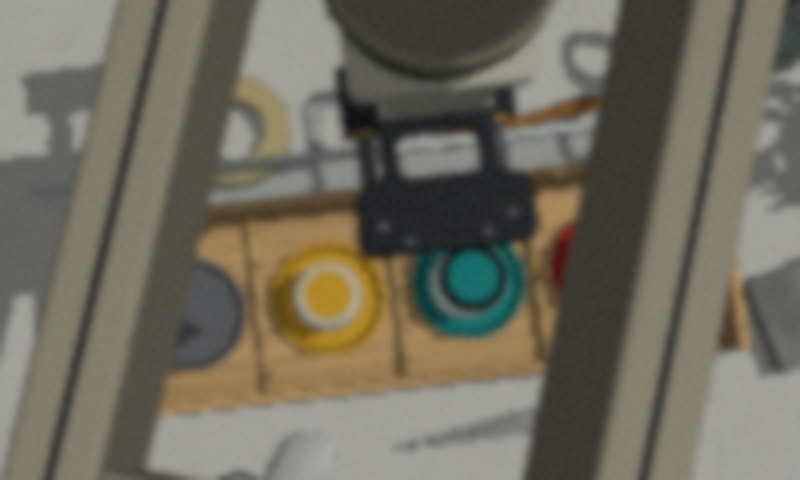

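Gold and teal look centred in their seats. Aligning over the bar.

>>> play_rows(deltas=[0, 7.5, 0, 0.3, 22, 0, 0, 10, 0, 22, 0, 0, 0, 0, 22, 0, 0, 0, 0, 22, 0, 0, 0, 0, 22])

```text
t: 25.4
tool_pos: [0.6043, -0.0733, 0.2196]
orientation: [-2.078, -2.356, 0.0]
force: [1.1, 0.3, -0.0]
opening: 0.022
gripper_force: 0.0
```

```bash
python3 -c "
from h import *
st([90.7,0,152])"
```

```text
t25.40 box [ 91.1  -1.5 219.6] yaw_y -0.06 tilt [-0. -0. -1.] F [ 1.1  0.3 -0. ] open 22.0 grip 0.0
delta tool [ 1.5 -0.4 67.6]
```

>>> play_rows(deltas=[0, 0, 20, 0, 22, 0, 0, 20, 0, 22, 0, 0, 15, 0, 22, 0, 0, 12, 0, 22, 0, 0, 0, 0, 22, 0, 0, 0, 0, 0, 0, 0, 0, 0, 0, 0, 0, 0, 0, 0, 0, 0, 0, 0, 0, 0, 0, 0, 0, 0], newtons=15)

```text
t: 26.23
tool_pos: [0.6057, -0.0734, 0.1543]
orientation: [2.076, 2.355, 0.002]
force: [0.1, -0.2, 4.9]
opening: 0.0073
gripper_force: 15.0
```

```bash
python3 -c "
from h import *
st();ang()
a=np.linspace(1.57,0,25);P=np.array([bar(t) for t in a]);d=np.diff(P,axis=0);print([(round(x,1),round(-z,1)) for x,z in d])"
```

```text
t26.23 box [ 92.5  -1.7 154.3] yaw_y -0.05 tilt [ 0.002 -0.001 -1.   ] F [ 0.1 -0.2  4.9] open 7.3 grip 15.0
flap ang 1.5865295590048945 r 113.16095601840284 (108.7)
[(np.float64(-6.9), np.float64(-1.8)), (np.float64(-7.0), np.float64(-1.4)), (np.float64(-7.0), np.float64(-0.9)), (np.float64(-7.1), np.float64(-0.5)), (np.float64(-7.1), np.float64(0.0)), (np.float64(-7.1), np.float64(0.5)), (np.float64(-7.0), np.float64(0.9)), (np.float64(-7.0), np.float64(1.4)), (np.float64(-6.9), np.float64(1.8)), (np.float64(-6.7), np.float64(2.3)), (np.float64(-6.6), np.float64(2.7)), (np.float64(-6.4), np.float64(3.1)), (np.float64(-6.2), np.float64(3.6)), (np.float64(-5.9), np.float64(4.0)), (np.float64(-5.6), np.float64(4.3)), (np.float64(-5.3), np.float64(4.7)), (np.float64(-5.0), np.float64(5.0)), (np.float64(-4.7), np.float64(5.3)), (np.float64(-4.3), np.float64(5.6)), (np.float64(-3.9), np.float64(5.9)), (np.float64(-3.6), np.float64(6.2)), (np.float64(-3.1), np.float64(6.4)), (np.float64(-2.7), np.float64(6.6)), (np.float64(-2.3), np.float64(6.7))]
```

>>> play_rows(deltas=[0, -7, -2, 0, 0, 0, -7, -1, 0, 0, 0, -7, -1, 0, 0, 0, -7, -1, 0, 0, 0, -7, 0, 0, 0, 0, -7, 1, 0, 0, 0, -7, 1, 0, 0, 0, -7, 1, 0, 0, 0, -7, 2, 0, 0, 0, 0, 0, 0, 0])

```text
t: 27.07
tool_pos: [0.5406, -0.0816, 0.1531]
orientation: [-2.078, -2.356, 0.002]
force: [-4.4, -1.9, 8.6]
opening: 0.0073
gripper_force: 15.0
```

```bash
python3 -c "
from h import *
st();ang(13)"
```

```text
t27.07 box [ 26.9  -1.7 153.1] yaw_y -0.07 tilt [-0.001 -0.001 -1.   ] F [-4.4 -1.9  8.6] open 7.3 grip 15.0
flap ang 0.9822930761382391 r 107.17830921711597 (108.7)
```

>>> play_rows(deltas=[0, -7, 2, 0, 0, 0, -7, 2.5, 0, 0, 0, -6.5, 3, 0, 0, 0, -6, 3.5, 0, 0, 0, -6, 4, 0, 0, 0, -5.5, 4.5, 0, 0, 0, -5.5, 4.5, 0, 0, 0, -5, 5, 0, 0, 0, -4.5, 5.5, 0, 0, 0, 0, 0, 0, 0])

```text
t: 27.9
tool_pos: [0.4877, -0.0877, 0.1163]
orientation: [-2.076, -2.355, 0.003]
force: [-1.1, -3.4, -2.5]
opening: 0.0074
gripper_force: 15.0
```

```bash
python3 -c "
from h import *
st([-46,0,82]);ang(13)"
```

```text
t27.90 box [-26.3  -1.1 116.3] yaw_y -0.06 tilt [-0.003  0.    -1.   ] F [-1.1 -3.4 -2.5] open 7.4 grip 15.0
delta tool [  1.1 -19.6  34.3]
flap ang 0.3683488056116102 r 106.91184458155546 (108.7)
```

>>> play_rows(deltas=[0, -4.5, 5.5, 0, 0, 0, -4, 6, 0, 0, 0, -3.5, 6, 0, 0, 0, -3, 6, 0, 0, 0, -2.5, 6, 0, 0, 0, -1, 3, 0, 0, 0, 0, 0, 0, 0, 0, 0, 0, 0, 0])

```text
t: 28.57
tool_pos: [0.4704, -0.09, 0.0848]
orientation: [-2.077, -2.355, 0.002]
force: [-3.9, -2.4, -1.3]
opening: 0.0073
gripper_force: 15.0
```

```bash
python3 -c "
from h import *
st([-46,0,82]);ang(13)"
```

```text
t28.57 box [-43.7  -1.2  84.8] yaw_y -0.06 tilt [-0.002  0.    -1.   ] F [-3.9 -2.4 -1.3] open 7.3 grip 15.0
delta tool [ 1.2 -2.3  2.8]
flap ang 0.031192784158598552 r 107.36562255376973 (108.7)
```

Push until it bottoms out.

>>> play_rows(deltas=[0, -1, 2, 0, 0, 0, 0, 2, 0, 0, 0, 0, 1, 0, 0, 0, 0, 0, 0, 0])

```text
t: 28.9
tool_pos: [0.4689, -0.0902, 0.0801]
orientation: [-2.076, -2.355, 0.003]
force: [-8.9, -3.8, 2.0]
opening: 0.0072
gripper_force: 15.0
```

>>> play_rows(deltas=[0, 0, 2, 0, 0, 0, 0, 0, 0, 0, 0, 0, 0, 0, 0])

```text
t: 29.15
tool_pos: [0.4682, -0.0902, 0.0778]
orientation: [-2.075, -2.354, 0.005]
force: [-11.3, -3.3, 2.5]
opening: 0.0073
gripper_force: 15.0
```

```bash
python3 -c "
from h import *
st([-46,0,82]);ang(13)"
```

```text
t29.15 box [-46.   -1.1  77.8] yaw_y -0.04 tilt [-0.005 -0.    -1.   ] F [-11.3  -3.3   2.5] open 7.3 grip 15.0
delta tool [ 1.1 -0.  -4.2]
flap ang -0.036907501494133244 r 107.51425897418918 (108.7)
```

Release, rise, and press the bar down from above with closed fingers.

>>> play_rows(deltas=[0, 0, 0, 0, 30, 0, 0, 0, 0, 30, 0, 0, 0, 0, 30, 0, 0, -20, 0, 30, 0, 0, -20, 0, 30, 0, 0, 0, 0, 0, 0, 0, 0, 0, 0, 0, 0, 0, 0, 0, 0, 0, 0, 0, 0])

```text
t: 29.9
tool_pos: [0.4698, -0.0898, 0.1176]
orientation: [-2.077, -2.356, 0.001]
force: [-0.1, 0.1, 0.5]
opening: 0.0079
gripper_force: 0.0
```

Run:
```python
from h import *
st([-46,0,95+4])
c=cam('side');cv2.imwrite('pics/s8.png',cv2.resize(c['pixels'][125:270,285:430],None,fx=4,fy=4,interpolation=cv2.INTER_CUBIC))
for a in(0,.05,.1):
    x,z=bar(a); print(a,[(4*(proj(c,np.r_[M0+RB@[x/1e3,y],z/1e3])-[285,125])).round() for y in(.041,-.041)])
    v=[116*np.cos(a),116*np.sin(a)]
    print([(4*(proj(c,np.r_[M0+RB@[(58-v[0])/1e3,y],(63.5+v[1])/1e3])-[285,125])).round() for y in(.195,-.195)])
```

```text
t29.90 box [-44.4  -0.9 117.6] yaw_y -0.04 tilt [-0.001  0.001 -1.   ] F [-0.1  0.1  0.5] open 7.9 grip 0.0
delta tool [ 0.9 -1.6 18.6]
0 [array([280., 354.]), array([305., 279.])]
[array([248., 600.]), array([362., 216.])]
0.05 [array([277., 343.]), array([302., 269.])]
[array([248., 588.]), array([362., 206.])]
0.1 [array([273., 333.]), array([298., 260.])]
[array([247., 576.]), array([362., 197.])]
```

View pics/s8.png

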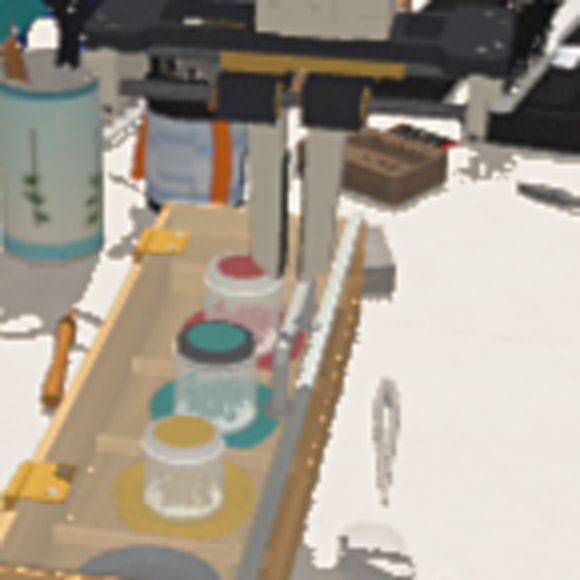

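The lower end of the bar is at about (282,345), so the flap is nearly shut (0–0.04 rad). Pressing from above to be sure.

>>> play_rows(deltas=[0, -1.5, 8, 0, 0, 0, 0, 6, 0, 0, 0, 0, 3, 0, 0, 0, 0, 1, 0, 0, 0, 0, 0, 0, 0, 0, 0, 0, 0, 0])

```text
t: 30.45
tool_pos: [0.4688, -0.0903, 0.1005]
orientation: [-2.077, -2.356, -0.0]
force: [0.8, 1.2, -1.1]
opening: 0.0004
gripper_force: 0.0
```

>>> play_rows(deltas=[0, 0, 1.5, 0, 0, 0, 0, 0, 0, 0, 0, 0, 0, 0, 0])

```text
t: 30.7
tool_pos: [0.469, -0.0903, 0.0993]
orientation: [2.077, 2.356, 0.0]
force: [-1.0, -0.5, -0.3]
opening: 0.0005
gripper_force: 0.0
```

>>> play_rows(deltas=[0, 0, 1, 0, 0, 0, 0, 0, 0, 0, 0, 0, 0, 0, 0])

```text
t: 30.95
tool_pos: [0.4691, -0.0904, 0.099]
orientation: [2.077, 2.356, 0.0]
force: [-3.3, -0.3, 6.8]
opening: 0.0004
gripper_force: 3.6
```

>>> play_rows(deltas=[0, 0, 1, 0, 0, 0, 0, 0, 0, 0, 0, 0, 0, 0, 0])

```text
t: 31.2
tool_pos: [0.4691, -0.0904, 0.0988]
orientation: [2.077, 2.356, 0.0]
force: [-6.5, 2.1, 14.6]
opening: 0.0003
gripper_force: 7.4
```

>>> play_rows(deltas=[0, 0, -5, 0, 0, 0, 0, -25, 0, 0, 0, 0, -35, 0, 0, 0, 0, -35, 0, 0, 0, 0, 0, 0, 0, 0, 0, 0, 0, 0, 0, 0, 0, 0, 0, 0, 0, 0, 0, 0])

```text
t: 31.87
tool_pos: [0.4679, -0.09, 0.1955]
orientation: [-2.076, -2.355, 0.002]
force: [0.0, -0.5, -0.2]
opening: 0.0004
gripper_force: 0.0
```

Run:
```python
from h import *
st()
c=cam('side');cv2.imwrite('pics/s9.png',cv2.resize(c['pixels'][125:315,250:420],None,fx=3,fy=3,interpolation=cv2.INTER_CUBIC))
```

```text
t31.87 box [-46.2  -0.9 195.5] yaw_y -0.05 tilt [-0.002  0.001 -1.   ] F [ 0.  -0.5 -0.2] open 0.4 grip 0.0
```

View pics/s9.png

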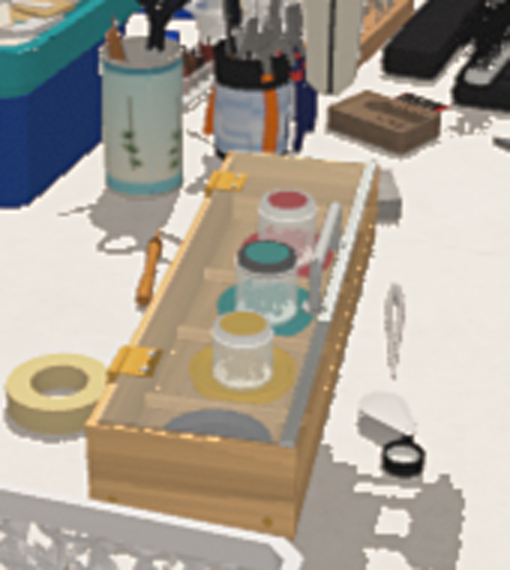

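The flap is shut, all three jars stand in their own seats, and the arm is clear. Handing in.

```bash
python3 -c "
from h import *
print(robot.close_job())"
```

```text
the job is handed in; nothing more can be done
None
```

I handed the job in at about 32 s: by the camera images each jar stands upright in the seat of its own colour, the flap is shut (pressed until it stopped) and the arm is clear; the judge's result was not shown.

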